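Turn the reel to its threading position

TASK

Bring the empty tape reel on the leaning stand to its threading position: push its spokes round with the fingertips, one spoke after another as needed, until the steel pin on the rim points straight up at the stand's small fixed pointer, and leave it there at rest. Push on the spokes only, not on the rim or the pin, and do not pull the reel off its spindle. Leave everything else on the table where it is.

Things in the scene. Friction and masses are not known exactly. Their poses are not given: they have to be found in the camera images.
- stand: White reel stand fixed to the table, placed and turned differently each time. Axes: z up; x level, from the reel's front (towards the robot) to its back; y level, left as seen from the front. The reel leans back 45 degrees: its axis points to front and up, (-0.707, 0, 0.707) here; 'up' in its plane is uphill, (0.707, 0, 0.707). Origin: on the table, 150 mm below hub.
- hub (a point): Fixed point on the reel's axis, in the middle plane of spokes and rim, 150 mm above the table; axes as stand. Hub: 50 mm diameter, 24 long. A white spine, 34 wide, runs up and down the slope behind the reel, its front face 60 mm behind the middle plane; behind the windows beside it the space is free for 50 mm or more.
- reel (a joint): Turn of the reel, rad. 0 or a whole turn (6.283): the pin points straight up. Grows anticlockwise seen from the front (pin goes from top to left). Starts between 1.35 and 4.93; no end stops. Steady friction of about 0.25 N m (some 3.5 N on a spoke at radius 70 mm), so it stays where it is left.
- pin_tip (a point): Outer end of the short steel pin, 9 mm diameter, that sticks 20 mm out of the rim like a valve stem, in line with one spoke; at radius 142 mm in the reel's middle plane. Turns with the reel.
- top_point (a point): Fixed point where the tip of the pin is when it points straight up: 142 mm uphill of hub. A small fixed steel pointer of the stand, 6 mm wide, begins 12 mm beyond it.
- rim: Grey reel's rim with the pin; origin at the reel's centre, z along the axis to front and up, x along the pin. Inner radius 106, outer 122 mm, a round bar 16 mm thick. Five straight spokes, 12 wide and 10 thick, at 0, 72, 144, 216, 288 degrees from the pin; open windows between them from radius 25 to 106 mm. The rim and pin are not to be pushed.
- sleeve (a joint): How far the reel has been drawn off forward along its spindle, m. 0: home, held by its weight and a friction of about 7 N; it comes off if pulled.
- mouse: Bystander: black computer mouse, 100 x 58 x 33, on a 200 mm square rubber pad at the robot's right (sizes in mm). Origin at its underside.
- case: Bystander: flat clear-lidded amber sample case, 75 x 75 x 18, lying in front of the stand (sizes in mm). Origin at its underside.
- jar: Bystander: glass jar with steel lid, diameter 52, 70 tall, beside the stand (sizes in mm). Origin at its underside.
- hexkey: Bystander: L-shaped steel hex key, 90 x 28, 6 thick, lying in front of the stand (sizes in mm). Origin at its underside.
- driver: Bystander: screwdriver, 150 long, lying on the table at the left (sizes in mm). Origin at its underside.
- loupe: Bystander: black eyepiece loupe, diameter 46, 40 tall, standing beside the stand (sizes in mm). Origin at its underside.
- coupon: Bystander: copper test plate, 90 x 55 x 5, lying on the table at the left front (sizes in mm). Origin at its underside.

How it is judged:
By the outcome, as a careful person would: the job done as asked, in the order asked, and still so for the second after the job is handed in, with the robot touching nothing.
It also fails if it takes over 64 s, if anything falls off the work surface, if the arm or the gripper's body presses on something with over 40 N, if the wrist force passes 120 N, or if a joint passes its speed limit or range.

ROBOT

A 6-joint arm with a two-finger parallel gripper is mounted at the origin on the work surface. World frame = base frame: x ahead of the robot, y to its left, z up, the work surface at z = 0. Lengths are in m, angles in rad, forces in N, time in s.
With the tool pointing down it reaches from about 0.35 to 0.725 m from the base axis. Payload 4.3 kg.
Tool frame: the origin (TCP) lies between the finger pads; the fingertips stand 14 mm ahead of it and the grasp point (between the pads) lies 5 mm behind it; z points along the fingers, y is the direction in which the jaws open and shut (so a half turn about z gives the same grasp; the last joint's range is limited). The gripper opens to 85 mm and grips with 20 to 120 N. Pads are 22 mm wide; open, the fingers measure 114 mm over their backs; the gripper's body (76 mm by 85 mm) begins 54 mm behind the grasp point. The pads swing forward as they close: fully open they stand 13 mm farther back than shut.
Start: joints at [1.148, 0.377, 0.081, 1.274, 0, 1.46], TCP at [0.177, 0.547, 0.245] pointing down, gripper open.
Joint ranges: [-2.72, 2.72], [-0.84, 1.66], [-1.02, 1.22], [-1.77, 2.12], [-1.37, 1.28], [-3.14, 3.14]. Speed limits (rad/s): [2.57, 2.57, 3.14, 3.14, 3.14, 3.14].

INTERFACE

Orientations are given as a unit quaternion [x, y, z, w].
In Python, from cell import * gives the robot as it stands.
- The arm moves only by the tool drive_tool, never from a script. Its argument "motion" is a list that holds one entry, the list of rows, each a list of 4 numbers: the shift along the tool's x, y, z in m, then the turn about the tool's z in rad. A call has 1 to 5 rows; each row shifts and turns the commanded pose from where the row before left it, along the tool's axes as they then stand; what a row does not reach is not made up. A row lasts 1/8 s, in which the tool goes at most 62.5 mm and 10.7 degrees, less where a joint would pass 70% of its speed; a pose out of reach is approached as far as the arm can. A call is refused whole if a number of a shift passes 0.0625 or a number of a turn 0.188, either way. A call with a gripper value outside its range is refused whole. "hand" is the finger opening in m, from 0 to 0.0854, set as the call begins (left out, the last holds). The fingers move at their own pace and stop on an object; the grip force is fixed at half the most. Time passes only in rows, so rows that do not move let the fingers close. It gives the time, the measured TCP pose, the force and the opening at its end, in the units of the state.
- read_state(): the state, without advancing time (a new reading comes with each control period).
- snapshot(name): name is "side" or "top" or "wrist"; returns a dict with "img" (420x560x3 uint8, blue, green, red), "fx", "fy", "cx", "cy" (pixels), "k1" (the pictures are not rectified: a ray, as slopes to the right and down, at radius r is drawn at 1 + k1 r^2 times it, then the intrinsics apply), "R" (3x3) and "t" (3): a world point X has camera coordinates R X + t; the wrist camera has in their place "T_tool_cam" (4x4, takes a point from camera to tool coordinates, whose origin is the TCP and whose axes are the flange's). Camera axes: x right, y down, z forward; pixel columns grow to the right and rows downward; lengths in m; the calibration is good to about 2 mm. A picture is of the moment at which its call begins: read the wrist's pose just before it. There is no depth.
- job_done(): hands the job in, once; it reports no verdict.
The state is a dict: "t": time; "q": joint angles; "joint_velocities": joint speeds; "tau": joint torques, N m; "ee_pos": TCP position; "tool_rot": TCP orientation; "wrist_force": force on the tool from outside, world axes, zero at the start; "torque": the same for the moment, N m; "opening": opening from 0.0 (shut) to 1.0 (fully open).
Only numpy, scipy, OpenCV 4.12 (cv2) and the standard library are available. Lean on these libraries where they do the work, as an engineer would, in place of code of your own. Each camera call takes 0.05 s, during which the arm holds its last target. There are 200 camera calls.

## Working session

There is one attempt and no reset: what is moved stays moved. The work goes in short steps, Python scripts to look and compute and a tool call to move; the robot and the scene stay as the last step left them, time stands still between calls to the robot, and variables do not carry over. Pictures are saved under pics/ and viewed, about 8 in all and at most 12, crops included, and the job is handed in when it is done.

Besides the shell and the picture viewer there is one more tool, called by a JSON object that holds its "fn" and its "kwargs". drive_tool: Moves the arm, as the interface text tells. Its arguments: {"type":"object","properties":{"motion":{"type":"array"},"hand":{"type":"number"}},"required":["motion"]}

```bash
mkdir -p pics; ls
python3 - <<'E'
from cell import *
import cv2
s=read_state();print({k:s[k] for k in('t','q','ee_pos','tool_rot')})
for n in('side','top'):
    d=snapshot(n);cv2.imwrite(f'pics/{n}0.png',d['img']);print(n,d['fx'],d['cx'],d['cy'],d['k1'],d['R'],d['t'])
print(snapshot('wrist')['T_tool_cam'])
E
```

```text
pics
{'t': 0.0, 'q': array([ 1.14768390e+00,  3.78066332e-01,  7.96345692e-02,  1.27439116e+00,
       -3.46600156e-05,  1.46050563e+00]), 'ee_pos': array([0.17669542, 0.54652486, 0.24436233]), 'tool_rot': array([ 1.55773795e-01,  9.87792234e-01, -9.82042875e-04, -2.50339058e-04])}
side 456.54170477353614 275.240891891916 211.43568521471389 0.04063061315881696 [[ 0.97836653 -0.20687628  0.00106736]
 [-0.13905329 -0.66141826 -0.7370143 ]
 [ 0.15317675  0.7209217  -0.67587631]] [-0.46372651  0.19737248  1.32699649]
top 482.9017396121303 276.4747311392934 216.21734407795347 -0.10293423308146803 [[ 0.01748649 -0.99976185  0.01305647]
 [-0.98833496 -0.01925958 -0.15107308]
 [ 0.15128856 -0.01026243 -0.98843637]] [-0.02371701  0.51039634  1.32080758]
[[-1.72537796e-04 -9.48893153e-01 -3.15597457e-01  8.14021621e-02]
 [ 9.99999936e-01 -2.62356971e-04  2.42115222e-04  5.86562984e-04]
 [-3.12540669e-04 -3.15597395e-01  9.48893138e-01 -1.28932565e-01]
 [ 0.00000000e+00  0.00000000e+00  0.00000000e+00  1.00000000e+00]]
```

View pics/side0.png

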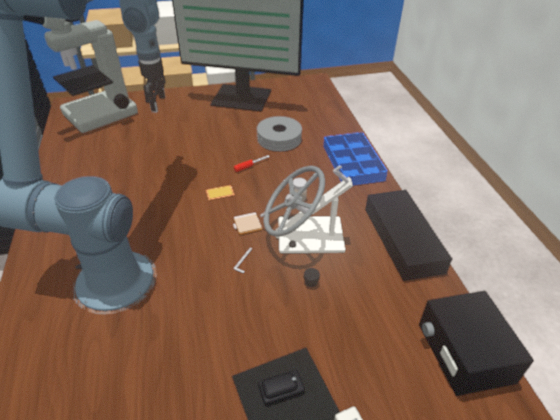

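View pics/top0.png

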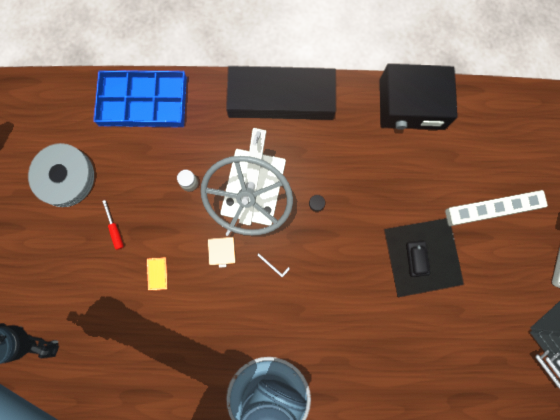

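The side view shows the reel's rim ellipse at about (295,200). The top view shows it at about (247,195), with the spine top at (258,140) and what may be the pin at (229,232). I'll enlarge both.

Run:
```python
import cv2,numpy as np
a=cv2.imread('pics/top0.png')[120:250,180:340];b=cv2.imread('pics/side0.png')[150:260,250:370]
a=cv2.resize(a,(640,520),interpolation=cv2.INTER_CUBIC)
cv2.imwrite('pics/c1.png',a)
```

```text
(no output)
```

View pics/c1.png

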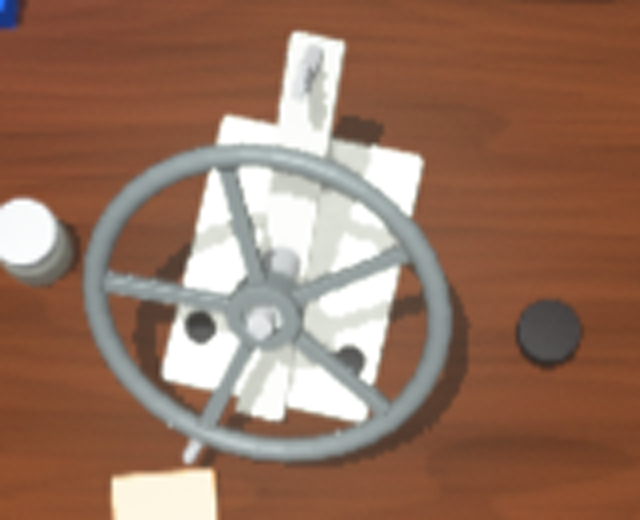

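The enlarged crop shows the pin tip at crop (190,458), which is image (227.5,234.5). The spokes meet at about (247,197), the pointer is near (258,137), and the plate corners are clear. I'll turn these into positions.

```bash
cat > h.py <<'E'
from cell import *
import cv2,numpy as np
from scipy.spatial.transform import Rotation as Ro
def cam(n):
    s=read_state();d=snapshot(n)
    if n=='wrist':
        T=np.eye(4);T[:3,:3]=Ro.from_quat(s['tool_rot']).as_matrix();T[:3,3]=s['ee_pos'];T=np.linalg.inv(T@d['T_tool_cam']);d['R'],d['t']=T[:3,:3],T[:3,3]
    return d
def ray(d,px):
    px=np.atleast_2d(np.float64(px));m=(px-[d['cx'],d['cy']])/[d['fx'],d['fy']];u=m.copy()
    for _ in range(20):u=m/(1+d['k1']*(u**2).sum(1,keepdims=True))
    return -d['R'].T@d['t'],np.c_[u,np.ones(len(u))]@d['R']
def onplane(d,px,p,n):
    c,r=ray(d,px);n=np.float64(n);return c+r*(((np.float64(p)-c)@n)/(r@n))[:,None]
def proj(d,X):
    c=np.atleast_2d(X)@d['R'].T+d['t'];u=c[:,:2]/c[:,2:];u=u*(1+d['k1']*(u**2).sum(1,keepdims=True));return u*[d['fx'],d['fy']]+[d['cx'],d['cy']]
def axes(yaw):
    x=np.array([np.cos(yaw),np.sin(yaw),0]);z=np.array([0,0,1.]);y=np.cross(z,x);return (z-x)/2**.5,(z+x)/2**.5,y # axis, uphill, left
E
python3 - <<'E'
from h import *
d=cam('top');e=cam('side')
f=lambda p:np.array([180,120])+np.float64(p)/4
c=onplane(d,f([[222,115],[425,158],[362,422],[163,378]]),[0,0,.012],[0,0,1]);print(c)
for a,b in((3,0),(2,1)):
    v=c[b]-c[a];print('yaw',np.arctan2(v[1],v[0]),np.linalg.norm(v))
for a,b in((1,0),(2,3)):
    v=c[b]-c[a];print('yaw y',np.arctan2(-v[0],v[1]),np.linalg.norm(v))
hub=onplane(d,f([268,308]),[0,0,.15],[0,0,1])[0];print('hub',hub)
yaw=np.mean([np.arctan2(*(c[0]-c[3])[1::-1]),np.arctan2(*(c[1]-c[2])[1::-1])])
n,u,l=axes(yaw)
R=onplane(d,f([[190,458],[312,70]]),hub,n)-hub
for r in R:print('r',np.linalg.norm(r),'th',np.arctan2(r@l,r@u))
print('side hub px',proj(e,hub),'pin',proj(e,hub+R[0]))
rim=np.array([hub+.114*(np.cos(t)*u+np.sin(t)*l) for t in np.arange(0,6.28,.05)])
im=e['img'].copy();cv2.polylines(im,[np.int32(proj(e,rim)*8)],True,(0,0,255),1,cv2.LINE_AA,3)
im2=d['img'].copy();cv2.polylines(im2,[np.int32(proj(d,rim)*8)],True,(0,0,255),1,cv2.LINE_AA,3)
cv2.imwrite('pics/o1.png',np.hstack([cv2.resize(im[150:260,250:370],(400,367)),cv2.resize(im2[140:250,190:310],(400,367))]))
E
```

```text
[[ 0.71313651  0.10939389  0.012     ]
 [ 0.68350659 -0.04025809  0.012     ]
 [ 0.48765133  0.00207594  0.012     ]
 [ 0.51674108  0.14562608  0.012     ]]
yaw -0.18243465447566584 0.19970963212991943
yaw -0.21287470654916035 0.20037827404456077
yaw y -0.19546419087789163 0.1525570274516671
yaw y -0.19993770889678306 0.1464679299071825
hub [0.54275848 0.06432934 0.15      ]
r 0.14278572721992044 th 2.87267109187969
r 0.17606543702409946 th -0.024883349962261547
side hub px [[293.48288532 200.92331923]] pin [[261.46275756 216.33123794]]
```

View pics/o1.png

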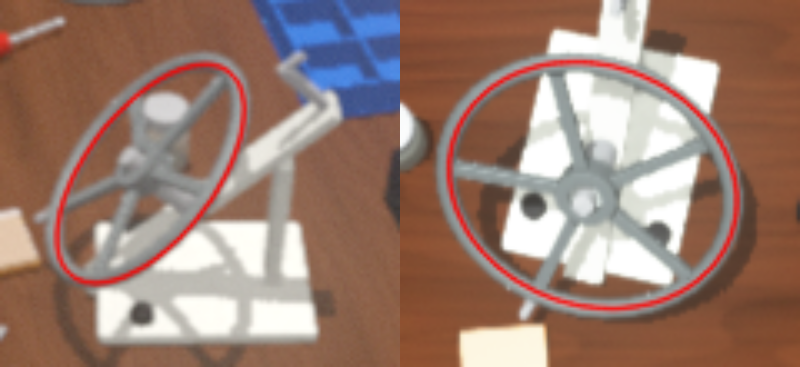

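The fit overlays well in both views: hub (0.543, 0.064, 0.15), yaw about -0.198, theta about 2.87 with pin radius 142.8 mm against the given 142. I'll turn the reel clockwise by 2.87. The finger, shut, goes into the bottom window and pushes the pin spoke left and uphill, since an uphill push presses the reel home. Now the approach.

{"fn": "drive_tool", "kwargs": {"motion": [[[0,0,-0.04,-0.115],[-0.04,-0.041,-0.01,0],[-0.04,-0.041,0,0],[-0.04,-0.041,0,0],[-0.04,-0.041,0,0]]], "hand": 0}}

```text
t: 0.88
ee_pos: [0.3023, 0.3534, 0.2954]
tool_rot: [0.098, 0.995, 0.0, 0.0]
wrist_force: [1.2, 0.6, 0.0]
opening: -0.002
```

{"fn": "drive_tool", "kwargs": {"motion": [[[-0.04,-0.041,0,0],[-0.04,-0.041,0,0],[-0.04,-0.041,0,0],[-0.04,-0.041,0,0],[-0.03,-0.041,0,0]]]}}

```text
t: 1.5
ee_pos: [0.4486, 0.1147, 0.2953]
tool_rot: [0.099, 0.995, 0.0, 0.0]
wrist_force: [0.1, -0.3, -0.2]
opening: -0.003
```

{"fn": "drive_tool", "kwargs": {"motion": [[[0,0,0,0]]]}}

```text
t: 1.62
ee_pos: [0.4488, 0.1139, 0.2951]
tool_rot: [0.102, 0.995, -0.0, 0.0]
wrist_force: [-0.4, 0.7, 0.9]
opening: 0.001
```

Run:
```python
from h import *
s=read_state();print(s['t'],s['ee_pos'],s['tool_rot'],s['opening'])
d=cam('wrist');im=d['img'].copy()
hub=np.array([.543,.064,.15]);n,u,l=axes(-.198)
for r in(.114,):
  rim=np.array([hub+r*(np.cos(t)*u+np.sin(t)*l) for t in np.arange(0,6.28,.05)])
  cv2.polylines(im,[np.int32(proj(d,rim)*8)],True,(0,0,255),1,cv2.LINE_AA,3)
print(proj(d,[hub,hub+.142*u]))
cv2.imwrite('pics/w1.png',im)
```

```text
1.625 [0.44879614 0.11385593 0.29505001] [ 1.01624198e-01  9.94822840e-01 -1.96572893e-04  3.36847757e-05] 0.0005302692654114233
[[247.57191325 296.06800512]
 [241.86557319 468.82547019]]
```

View pics/w1.png

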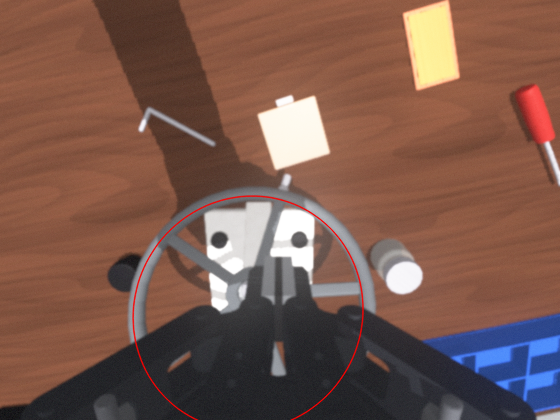

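The wrist view agrees to about 2 mm: the rim is about 4 px right of my overlay, and the pin is at (286,181). Next, over the bottom window and down.

{"fn": "drive_tool", "kwargs": {"motion": [[[-0.028,-0.022,0,0],[-0.027,-0.021,0,0],[0,0,0.05,0],[0,0,0.04,0],[0,0,0,0]]]}}

```text
t: 2.3
ee_pos: [0.4896, 0.065, 0.2025]
tool_rot: [0.098, 0.995, -0.0, -0.004]
wrist_force: [0.1, 0.3, 1.2]
opening: -0.003
```

```bash
cat >> h.py <<'E'
HUB=np.array([.543,.066,.15]);YAW=-.198
def where(P=HUB):
    s=read_state();n,u,l=axes(YAW);h=np.array([np.cos(YAW),np.sin(YAW),0])
    v=s['ee_pos']-HUB;X,Y,Z=v@h,v@l,v[2]
    ss=X*2**.5
    print('t',s['t'],'X %.4f Y %.4f'%(X,Y),'phi',np.degrees(np.arctan2(Y,ss))%360,'r',np.hypot(Y,ss),'TCP above plane',Z-X,'F',np.round(s['wrist_force'],1))
    return X,Y,Z
def goto(phi,r=.068,up=.009):
    X,Y,Z=where();p=np.radians(phi);x=r*np.cos(p)*.5**.5
    print('tool delta to',phi,np.round([-(x-X),r*np.sin(p)-Y,-(x+up-Z)],4))
def theta(n,px):
    d=cam(n);a,u,l=axes(YAW);R=onplane(d,px,HUB,a)[0]-HUB;print('theta',np.degrees(np.arctan2(R@l,R@u)),'r',np.linalg.norm(R))
E
python3 -c "
from h import *
goto(192)
import numpy as np
for a in range(192,60,-12):
    f=lambda p:np.array([-.068*np.cos(np.radians(p))*.7071,.068*np.sin(np.radians(p)),-.068*np.cos(np.radians(p))*.7071])
    print(a-12,np.round(f(a-12)-f(a),4))
"
```

```text
t 2.3 X -0.0521 Y -0.0115 phi 188.8835235116346 r 0.07463975504331924 TCP above plane 0.10459910824396694 F [0.1 0.3 1.2]
tool delta to 192 [-0.0051 -0.0026  0.0905]
180 [0.0011 0.0141 0.0011]
168 [-0.0011  0.0141 -0.0011]
156 [-0.0031  0.0135 -0.0031]
144 [-0.005   0.0123 -0.005 ]
132 [-0.0067  0.0106 -0.0067]
120 [-0.0081  0.0084 -0.0081]
108 [-0.0092  0.0058 -0.0092]
96 [-0.0098  0.003  -0.0098]
84 [-0.0101  0.     -0.0101]
72 [-0.0098 -0.003  -0.0098]
60 [-0.0092 -0.0058 -0.0092]
```

{"fn": "drive_tool", "kwargs": {"motion": [[[-0.005,-0.002,0,0],[0,0,0.035,0],[0,0,0.035,0],[0,0,0.02,0],[0,0,0,0]]]}}

```text
t: 2.92
ee_pos: [0.4983, 0.0609, 0.116]
tool_rot: [0.098, 0.995, 0.0, 0.0]
wrist_force: [0.9, -0.1, 0.1]
opening: -0.002
```

{"fn": "drive_tool", "kwargs": {"motion": [[[0.001,0.014,0.001,0],[-0.001,0.014,-0.001,0],[-0.003,0.0135,-0.003,0]]]}}

```text
t: 3.3
ee_pos: [0.509, 0.0997, 0.1201]
tool_rot: [0.099, 0.995, -0.002, 0.001]
wrist_force: [-4.8, -6.5, 1.4]
opening: -0.001
```

```bash
python3 -c "
from h import *
goto(156)"
```

```text
t 3.3 X -0.0400 Y 0.0263 phi 155.0441375382171 r 0.06240294207580597 TCP above plane 0.010102535505885121 F [-4.8 -6.5  1.4]
tool delta to 156 [0.0039 0.0013 0.005 ]
```

The force readings are consistent with contact on the spoke. Continuing along the arc.

{"fn": "drive_tool", "kwargs": {"motion": [[[-0.003,0.014,-0.003,0],[-0.0055,0.012,-0.0055,0],[-0.008,0.0085,-0.008,0],[-0.009,0.006,-0.009,0],[-0.01,0.003,-0.01,0]]]}}

```text
t: 3.92
ee_pos: [0.5492, 0.1367, 0.1544]
tool_rot: [0.098, 0.995, -0.001, -0.003]
wrist_force: [-7.7, -1.9, -0.2]
opening: 0.001
```

```bash
python3 -c "
from h import *
goto(96)"
```

```text
t 3.925 X -0.0078 Y 0.0706 phi 98.92300665756709 r 0.07144026558383444 TCP above plane 0.012263406012473266 F [-7.7 -1.9 -0.2]
tool delta to 96 [-0.0028 -0.0029  0.0005]
```

{"fn": "drive_tool", "kwargs": {"motion": [[[-0.01,0,-0.01,0],[-0.01,-0.003,-0.01,0],[-0.005,-0.003,-0.005,0],[0.004,0,0,0],[0,0,-0.04,0]]]}}

```text
t: 4.55
ee_pos: [0.5696, 0.127, 0.2174]
tool_rot: [0.098, 0.995, -0.0, -0.002]
wrist_force: [0.3, -0.2, 0.7]
opening: 0.001
```

{"fn": "drive_tool", "kwargs": {"motion": [[[0,0,-0.04,0],[0.03,-0.02,-0.02,0],[0.04,0,0,0],[0.04,0,0,0],[0,0,0,0]]]}}

```text
t: 5.18
ee_pos: [0.4579, 0.1294, 0.2805]
tool_rot: [0.098, 0.995, 0.0, 0.001]
wrist_force: [1.1, 0.3, 0.0]
opening: 0.002
```

Run:
```python
from h import *
goto(155)
w=cam('wrist')['img'];t=cam('top')['img'][120:250,180:340]
cv2.imwrite('pics/w2.png',np.hstack([cv2.resize(w,(400,300)),cv2.resize(t,(369,300),interpolation=cv2.INTER_CUBIC)]))
```

```text
t 5.175 X -0.0959 Y 0.0454 phi 161.48835985670496 r 0.14299129981994793 TCP above plane 0.22639874805683313 F [1.1 0.3 0. ]
tool delta to 155 [-0.0523 -0.0167  0.1651]
```

View pics/w2.png

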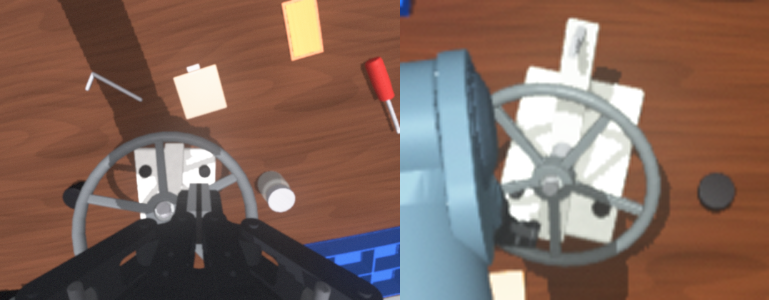

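The wrist and top views show a spoke nearly straight down; its rim end is at combined top (557,248) and wrist (160,140). I'll take its angle from both.

Run:
```python
from h import *
f=lambda x,y:[180+(x-400)/2.306,120+y/2.306]
for p in((557,248),(498,108),(605,120),(640,212)):theta('top',f(*p))
theta('wrist',[160*1.4,142*1.4]);theta('wrist',[232*1.4,180*1.4]);theta('wrist',[90*1.4,198*1.4])
```

```text
theta -170.03621009377918 r 0.099447928380211
theta 43.64999571878247 r 0.10295540063041837
theta -27.699774907234527 r 0.09963625421768268
theta -101.57098566520607 r 0.10614069414398297
theta -173.06794984992743 r 0.10529024006269101
theta 115.77618606945828 r 0.10252219035521667
theta -100.39512980833929 r 0.10430631131074655
```

The pin spoke is now at about 44°, with the others at 116, 188 and so on. Next I enter the window between 116° and 188° and push the 116° spoke to about 75°.

```bash
python3 -c "
from h import *
goto(152)"
```

```text
t 5.625 X -0.0934 Y 0.0448 phi 161.25371262469415 r 0.13942434479112709 TCP above plane 0.22199772744864388 F [-0.8 -1.2 -0.2]
tool delta to 152 [-0.0509 -0.0129  0.1621]
```

{"fn": "drive_tool", "kwargs": {"motion": [[[-0.027,-0.007,0.02,0],[-0.027,-0.007,0.04,0],[0,0,0.04,0],[0,0,0.02,0],[0,0,0,0]]]}}

```text
t: 6.25
ee_pos: [0.5085, 0.1038, 0.1569]
tool_rot: [0.099, 0.995, -0.0, -0.002]
wrist_force: [-0.5, 0.5, 0.4]
opening: -0.0
```

```bash
python3 -c "
from h import *
goto(152)"
```

```text
t 6.25 X -0.0412 Y 0.0302 phi 152.59132436257036 r 0.06570045246400187 TCP above plane 0.04812596410236401 F [-0.5  0.5  0.4]
tool delta to 152 [0.0012 0.0017 0.0403]
```

{"fn": "drive_tool", "kwargs": {"motion": [[[0,0,0.03,0],[0,0.001,0.01,0],[0,0,0,0],[-0.0055,0.012,-0.0055,0],[-0.007,0.0105,-0.007,0]]]}}

```text
t: 6.88
ee_pos: [0.5247, 0.124, 0.1316]
tool_rot: [0.099, 0.995, -0.002, -0.002]
wrist_force: [-6.4, -4.0, -1.2]
opening: -0.003
```

{"fn": "drive_tool", "kwargs": {"motion": [[[-0.008,0.008,-0.008,0],[-0.007,0.005,-0.007,0],[-0.003,0.001,-0.003,0],[0,0,0,0]]]}}

```text
t: 7.38
ee_pos: [0.5455, 0.1351, 0.15]
tool_rot: [0.099, 0.995, -0.001, -0.002]
wrist_force: [-5.8, -1.9, 1.5]
opening: -0.0
```

Run:
```python
from h import *
goto(108)
t=cam('top')['img'][120:250,180:340];t2=cam('side')['img'][150:260,250:370];w=cam('wrist')['img']
cv2.imwrite('pics/w3.png',np.hstack([cv2.resize(t,(400,325),interpolation=cv2.INTER_CUBIC),cv2.resize(t2,(354,325),interpolation=cv2.INTER_CUBIC)]))
```

```text
t 7.375 X -0.0112 Y 0.0682 phi 103.0258417280453 r 0.07003902792405954 TCP above plane 0.011141302798254708 F [-5.8 -1.9  1.5]
tool delta to 108 [ 0.0037 -0.0036  0.0058]
```

View pics/w3.png

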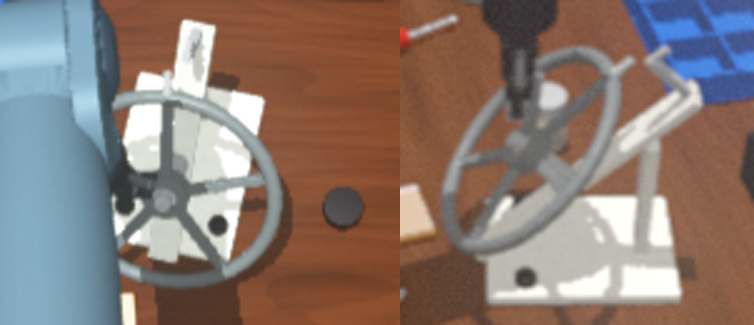

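The pin now shows near the top: top-view crop (168,72), side-view crop (632,62), with the pointer tip at side (655,55).

```bash
cat > m.py <<'E'
from h import *
def rimfit(n):
    d=cam(n);a,u,l=axes(YAW)
    # expected tip/pointer pixels
    for th in(0,5,10):
        t=np.radians(th);print(n,th,np.round(proj(d,HUB+.142*(np.cos(t)*u+np.sin(t)*l))[0],1),end=' ')
    print('pointer',np.round(proj(d,HUB+.154*u)[0],1))
E
python3 - <<'E'
from m import *
theta('top',[180+168/2.5,120+72/2.5]);theta('side',[250+(632-400)/2.95,150+62/2.95])
rimfit('top');rimfit('side')
t=cam('top')['img'][132:172,225:275];s=cam('side')['img'][155:195,310:360]
cv2.imwrite('pics/w4.png',np.hstack([cv2.resize(t,(400,320),interpolation=0),cv2.resize(s,(400,320),interpolation=0)]))
E
```

```text
theta 6.420912070492504 r 0.14071929903345998
theta 5.996451001429423 r 0.1395538382679635
top 0 [253.6 149.4] top 5 [248.6 148.5] top 10 [243.6 148. ] pointer [254.3 145.1]
side 0 [330.  173.5] side 5 [329.4 171. ] side 10 [328.6 168.7] pointer [333.3 171.1]
```

View pics/w4.png

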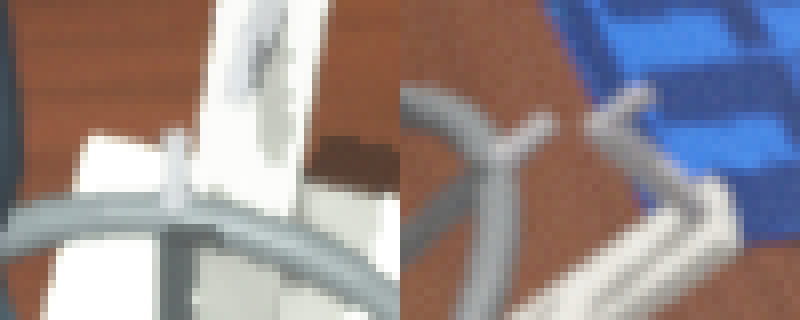

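The pointer matches its predicted pixel to within about 1 px in both views. The pin reads about 6–8° short, so I push about 5° more and measure again.

{"fn": "drive_tool", "kwargs": {"motion": [[[-0.0025,0.0005,-0.0025,0],[-0.002,0.0005,-0.002,0],[0,0,0,0]]]}}

```text
t: 8.2
ee_pos: [0.5497, 0.1352, 0.1542]
tool_rot: [0.099, 0.995, -0.001, -0.002]
wrist_force: [-7.4, -1.3, 0.2]
opening: -0.001
```

Run:
```python
from m import *
where()
t=cam('top')['img'][132:172,225:275];s=cam('side')['img'][155:195,310:360]
cv2.imwrite('pics/w5.png',np.hstack([cv2.resize(t,(400,320),interpolation=0),cv2.resize(s,(400,320),interpolation=0)]))
```

```text
t 8.2 X -0.0071 Y 0.0691 phi 98.22906678549901 r 0.0698609981173145 TCP above plane 0.011270802615092737 F [-7.4 -1.3  0.2]
```

View pics/w5.png

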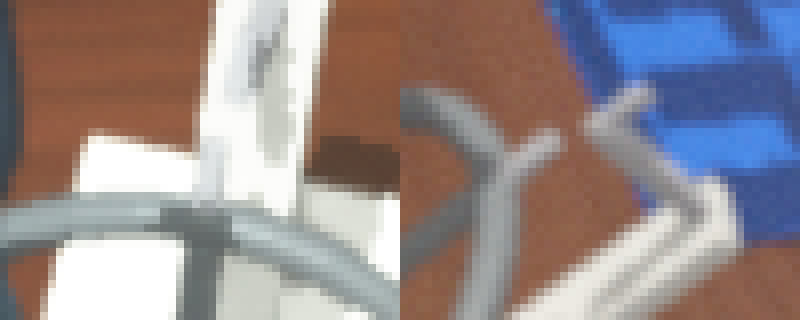

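The pin tip is at top (251.5,149.5) and side (329.5,172.2), so about 2.5° remains by both views. The finger travel of 4.8° agrees with that.

{"fn": "drive_tool", "kwargs": {"motion": [[[-0.0012,0,-0.0012,0],[-0.001,0,-0.001,0],[0,0,0,0]]]}}

```text
t: 8.68
ee_pos: [0.5516, 0.1348, 0.1562]
tool_rot: [0.099, 0.995, -0.001, -0.002]
wrist_force: [-6.8, -1.6, 0.1]
opening: 0.0
```

```bash
python3 -c "
from m import *
where()"
```

```text
t 8.675 X -0.0051 Y 0.0691 phi 96.00183827297168 r 0.06949082370669385 TCP above plane 0.011366508656168476 F [-6.8 -1.6  0.1]
```

{"fn": "drive_tool", "kwargs": {"motion": [[[0.006,0,0,0],[0,0,0,0],[0,0,-0.04,0],[0,0,-0.05,0],[0,0,-0.03,0]]]}}

```text
t: 9.3
ee_pos: [0.5497, 0.1362, 0.2798]
tool_rot: [0.099, 0.995, 0.001, 0.003]
wrist_force: [0.8, -0.4, -1.1]
opening: 0.001
```

{"fn": "drive_tool", "kwargs": {"motion": [[[0.05,0.02,0,0],[0.05,0.02,0,0],[0.01,0.05,0,0],[0,0.05,0,0],[0,0,0,0]]]}}

```text
t: 9.93
ee_pos: [0.4684, 0.2978, 0.2765]
tool_rot: [0.097, 0.995, 0.001, 0.001]
wrist_force: [-0.8, -0.7, -0.2]
opening: -0.001
```

Run:
```python
from m import *
print(read_state()['ee_pos'])
t=cam('top')['img'];s=cam('side')['img']
t=t[130:240,195:305];s=s[155:195,310:360]
cv2.imwrite('pics/w6.png',np.hstack([cv2.resize(t,(440,440),interpolation=2),cv2.copyMakeBorder(cv2.resize(s,(350,280),interpolation=0),0,160,0,0,0)]))
```

```text
[0.46837566 0.29783472 0.2764617 ]
```

View pics/w6.png

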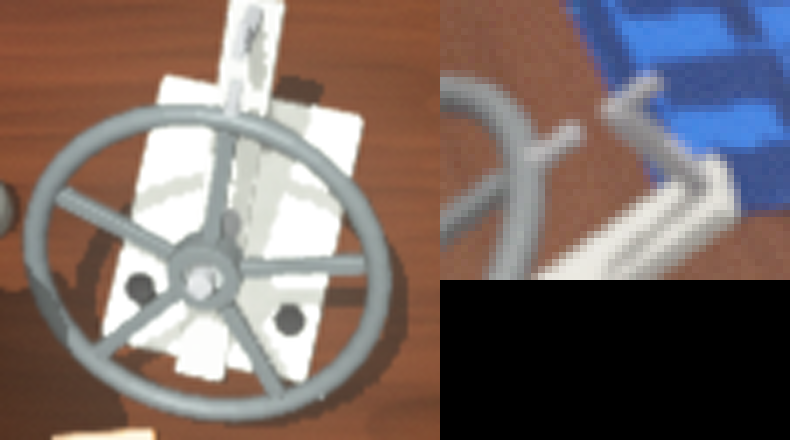

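Freed view: the pin tip is at about top (253.9,149.5) and side (329.6,173.3); the prediction for straight up is (253.6,149.4) and (330.0,173.5). As an independent check I take the five spoke ends, from which the rim centre and turn both follow.

Run:
```python
from m import *
d=cam('top');a,u,l=axes(YAW)
g=lambda p:np.array([195,130])+np.float64(p)/4
P=onplane(d,g([[224,130],[60,196],[97,352],[278,392],[362,265],[236,78]]),HUB,a)-HUB
q=np.c_[P@u,P@l];c=q[:5].mean(0);print('centre offset',c,'r',np.hypot(*(q-c).T))
k=np.r_[np.arange(5)*72,0];e=(np.degrees(np.arctan2(*(q-c).T[::-1]))-k+180)%360-180
print(e.round(1),'mean',e[:5].mean(), 'tip about HUB',np.degrees(np.arctan2(q[5,1],q[5,0])))
# rim outline ellipse (grey mask) centre
# pointer tip on reel plane
R=onplane(d,g([244,52]),HUB,a)[0]-HUB;print('pointer',np.degrees(np.arctan2(R@l-c[1],R@u-c[0])),np.linalg.norm(R))
t=read_state()['t'];print(t)
```

```text
centre offset [-0.00233266  0.00103941] r [0.1066078  0.10412243 0.10582161 0.10544733 0.10467477 0.14422256]
[ 0.3 -0.4 -0.8  0.3 -1.2 -0.8] mean -0.37568762084181345 tip about HUB -0.3800670329285326
pointer -1.5347247571198712 0.1605003019466399
10.075
```

All checks are within about 1° of straight up. The arm is clear, so I take one closer wrist look at the pin against the pointer.

{"fn": "drive_tool", "kwargs": {"motion": [[[-0.05,0,-0.01,0],[-0.05,0,-0.01,0],[-0.05,0,0,0],[0,0,0,0],[0,0,0,0]]]}}

```text
t: 10.7
ee_pos: [0.6146, 0.264, 0.296]
tool_rot: [0.1, 0.995, 0.0, -0.0]
wrist_force: [0.4, 0.4, 1.1]
opening: -0.0
```

Run:
```python
from m import *
d=cam('wrist');a,u,l=axes(YAW)
p=proj(d,[HUB,HUB+.142*u,HUB+.154*u]);print(p)
x,y=np.int32(np.clip(p[1]-[70,60],0,[400,280]))
print(x,y);cv2.imwrite('pics/w7.png',cv2.resize(d['img'][y:y+140,x:x+160],(640,560),interpolation=2))
```

```text
[[ 43.20854906 164.23868944]
 [-18.23884575 332.96277464]
 [-24.20017652 351.02464999]]
0 272
```

View pics/w7.png

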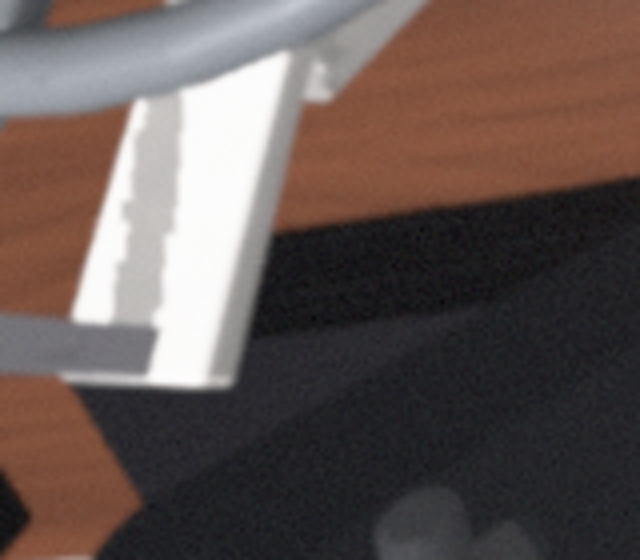

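The pin is just off the left edge of the picture (only the spine end and rim show). I shift 65 mm and take the last look.

{"fn": "drive_tool", "kwargs": {"motion": [[[0,-0.035,0,0],[0,-0.03,0,0],[0,0,0,0],[0,0,0,0]]]}}

```text
t: 11.25
ee_pos: [0.6012, 0.202, 0.297]
tool_rot: [0.098, 0.995, 0.0, 0.0]
wrist_force: [0.3, 0.5, -0.7]
opening: 0.001
```

Run:
```python
from m import *
d=cam('wrist');a,u,l=axes(YAW)
p=proj(d,[HUB,HUB+.142*u,HUB+.154*u]);print(p)
for th in(-3,3):
    t=np.radians(th);print(th,proj(d,HUB+.142*(np.cos(t)*u+np.sin(t)*l)))
x,y=np.int32(np.clip(p[1]-[70,90],0,[400,280]))
print(x,y);cv2.imwrite('pics/w8.png',cv2.resize(d['img'][y:y+140,x:x+160],(640,560),interpolation=2))
```

```text
[[112.34929665 163.72508955]
 [ 66.96630674 335.80136868]
 [ 62.42652892 354.45840385]]
-3 [[ 56.80440472 335.19232616]]
3 [[ 77.35108644 335.80147142]]
0 245
```

View pics/w8.png

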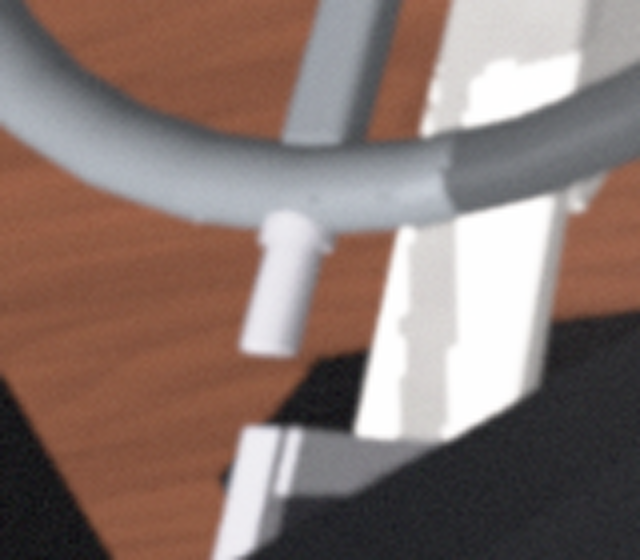

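The last look shows the pin tip at crop (269,350), against (268,363) predicted for straight up. The pointer is centred at about (262,428), directly ahead of it. That puts the pin within about 1° of straight up. The arm is touching nothing, so I hand in.

```bash
python3 -c "
from cell import *
print(job_done())"
```

```text
the job is handed in; nothing more can be done
None
```

The reel is in its threading position: the pin points straight up at the pointer, to within about 1°. I handed the job in at about 11 s of robot time, with the gripper clear of everything.

I turned the reel clockwise by about 164° with the shut fingertips. The first push moved the pin spoke left and uphill. The second moved the next spoke, ending in two small corrections. Wrist forces during the pushes read about 8 N or less.

| Last check | Pin angle from straight up |
|---|---|
| Top view, five spoke ends | -0.4° |
| Top view, pin tip | -0.4° |
| Side view, pin tip | about +0.4° |
| Wrist close-up, against the predicted tip position | about 0° |
| Wrist close-up, against the pointer | about -0.9° |

- **Disagreement:** the pointer sighted in the top view came out at -1.5° instead of 0. The pointer was blurred there, so I trusted that reading least.
- **Sleeve and bystanders:** I did not measure either separately. The rim stayed on its predicted circle, and the tool path and the pictures gave no sign of touching anything but the spokes.

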